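Tip the brass candlestick back into the filing cradle

ROBOT

A 6-joint arm with a two-finger parallel gripper is mounted at the origin on the work surface. World frame = base frame: x ahead of the robot, y to its left, z up, the work surface at z = 0. Lengths are in mm, angles in rad, forces in N, time in s.
With the tool pointing down it reaches from about 325 to 925 mm from the base axis. Payload 3.1 kg.
Tool frame: the origin (TCP) lies midway between the tips of the shut fingers; the grasp point (between the pads) lies 19 mm behind it; z points along the fingers, y is the line along which they close (so a half turn about z gives the same grasp; the last joint's range is limited). The gripper opens to 85 mm and grips with 20 to 120 N. Pads are 22 mm wide; open, the fingers measure 114 mm over their backs; the gripper's body (76 mm by 85 mm) begins 54 mm behind the grasp point. The pads swing forward as they close: fully open they stand 13 mm farther back than shut.
Start: joints at [1.11, 0.217, 1.613, -0, 1.311, -0.112], TCP at [213.589, 587.383, 231.3] pointing down, gripper open.
Joint ranges: [-2.75, 2.75], [-0.78, 2.1], [0.31, 2.55], [-1.13, 4.27], [0.13, 2.63], [-2.58, 2.58]. Speed limits (rad/s): [2.79, 2.79, 3.14, 3.14, 3.14, 3.14].

INTERFACE

Orientations are given as a unit quaternion [x, y, z, w].
In Python, from workcell import read_state, capture, camera_model, job gives the robot as it stands.
- The arm moves only by the tool step_arm, never from a script. Its argument "moves" is one flat list of numbers, 6 for each row, row after row: the shift along the tool's x, y, z in cm, then the turn, a rotation vector about the tool's x, y, z in rad. In form: [x, y, z, ax, ay, az, x, y, z, ax, ay, az, ...]. A call has 1 to 8 rows; each row shifts and turns the commanded pose from where the row before left it, along the tool's axes as they then stand; what a row does not reach is not made up. A row lasts 1/8 s, in which the tool goes at most 62.5 mm and 10.7 degrees, less where a joint would pass 70% of its speed; a pose out of reach is approached as far as the arm can. A call with a gripper value outside its range is refused whole. "jaw" is the gripper command: -1 is shut, 1 is fully open, values between are in proportion, set as the call begins (left out, the last holds). The fingers move at their own pace and stop on an object; the grip force is fixed at half the most. Time passes only in rows, so rows that do not move let the fingers close. It gives the time, the measured TCP pose, the force, the opening and the grip force at its end, in the units of the state.
- read_state(): the state, without advancing time (a new reading comes with each control period).
- capture(name): name is "side" or "top"; returns the picture (384x512x3 uint8, red, green, blue); there is no depth.
- camera_model(name): a dict with "fovy" (degrees; the focal length in pixels is half the picture's height over the tangent of half this angle, whatever the lens; pixels are square), "cx", "cy" (the principal point, pixels), "T" (4x4, takes a point from camera to world coordinates). Camera axes: x right, y down, z forward; pixel columns grow to the right and rows downward; lengths in mm; the calibration is good to about 2 mm. A picture is of the moment at which its call begins. camera_model takes no time and is no camera call.
- job.finish_job(): hands the job in; it is judged then, once.
The state is a dict: "time": time; "joints": joint angles; "dq": joint speeds; "joint_efforts": joint torques, N m; "ee_pos": TCP position; "ee_rot": TCP orientation; "ft_force": force on the tool from outside, world axes, zero at the start; "torque": the same for the moment, N m; "grip_width": finger opening in mm; "gripper_force": force on a finger pad.
Only numpy, scipy, OpenCV 4.12 (cv2) and the standard library are available. Lean on these libraries where they do the work, as an engineer would, in place of code of your own. Each camera call takes 0.05 s, during which the arm holds its last target. There are 200 camera calls.

TASK

The tall square-footed brass candlestick has to lie back in the filing cradle so that its underside can be filed. Push it along the bench, still upright, until its foot sits squarely against the edge of the cradle's baseboard, in line with the fork; then push it near the top so that it tips back over that edge and comes to rest with its stem in the rubber fork. Only push it, never lift or carry it; ease it over rather than knocking it down, and leave the other things on the bench alone.

Things in the scene. Friction and masses are not known exactly. Their poses are not given: they have to be found in the camera images.
- candlestick: Tall brass candlestick, 210 mm, about 0.8 kg, loose. Foot: square plate 110 x 110 mm, 20 mm thick. Dome 96 mm wide above it, knop 34 mm wide at 70-78 mm, stem 20-22 mm wide at 86-148 mm, knop 32 mm at 154-160 mm, cup flaring to a 36 mm rim at 206-210 mm. Origin: centre of the foot's underside; z up the stem, x and y square to the foot's sides, +x side roughly facing the cradle.
- foot_edge (a point): Middle of the bottom edge of the candlestick's foot on its +x side, 55 mm from its origin: the edge that goes against the cradle's board. It starts 15 to 45 mm short of the board, up to 15 mm out of line, up to 0.2 rad askew. Pushed low on the foot the candlestick slides (3 to 8 N); a foot that stands askew against the board jams if pushed in the middle, and squares up if pushed on its lagging half.
- stem (a point): Point on the candlestick's axis 130 mm above the foot's underside: the part of the stem that comes to lie in the fork. Pushed high up, at the cup, the candlestick tips (about 2 N); from about 40 degrees on it falls on by itself.
- cradle: Wooden filing cradle screwed to the bench: baseboard 190 mm wide, 150 mm deep, 6 mm thick, its straight near edge the stop for the foot; on it an upright 50-60 mm wide, 18 mm thick, 94 mm high, its middle plane 60 mm behind that edge, with a V fork on top. Origin: middle of the near edge at bench level; x points square from that edge over the board to the upright, y along the edge, z up.
- fork (a point): Where the candlestick's axis crosses the fork when it lies there, leaning back about 50 degrees: 60 mm behind the baseboard's near edge, 130 mm above the bench. The fork is two rubber-sleeved arms 12 mm thick, from 97 mm height at the middle out at 45 degrees to 46 mm either side at 143 mm height.
- chamberstick: Bystander: a finished low brass candlestick with a round foot of 72 mm diameter, 78 mm tall, loose. Origin at the centre of its underside.
- burr_block: Bystander: a small wooden block 45 x 90 x 32 mm with eight upright steel burrs, 70 mm tall over all, loose. Origin at the centre of its underside.
- file: Bystander: a flat file with a wooden handle lying on the bench, 250 mm long, 26 mm high. Origin at bench level where the handle meets the blade; x points along the blade (150 mm), the handle lies to -x (100 mm).
Things that resemble listed ones, but are neither listed nor needed, are in the scene too. Leave any white look-alike of the cradle alone. Leave any white look-alike of the candlestick alone.

How it is judged:
By the outcome, as a careful person would: the job done as asked, in the order asked, and still so for the second after the job is handed in, with the robot touching nothing.
It also fails if it takes over 61 s, if anything falls off the work surface, if the arm or the gripper's body presses on something with over 40 N, if the wrist force passes 120 N, or if a joint passes its speed limit or range.

## Working session

There is one attempt and no reset: what is moved stays moved. The work goes in short steps, Python scripts to look and compute and a tool call to move; the robot and the scene stay as the last step left them, time stands still between calls to the robot, and variables do not carry over. Pictures are saved under pics/ and viewed, at most 10 in all, crops included, and the job is handed in when it is done.

Besides the shell and the picture viewer there is one more tool, called as name(argument=value, ...) on one line, values as JSON. step_arm: Moves the arm, as the interface text tells. Its arguments: {"type":"object","properties":{"moves":{"type":"array","items":{"type":"number"}},"jaw":{"type":"number"}},"required":["moves"]}

```bash
mkdir -p pics; ls
python3 - <<'E'
from workcell import *
import cv2
for n in("top","side"):
    cv2.imwrite(f"pics/{n}0.png",cv2.resize(capture(n)[:,:,::-1],(800,600),interpolation=cv2.INTER_CUBIC))
    print(n,camera_model(n))
s=read_state();print(s)
E
```

```text
pics
top {'fovy': 55.858241835183115, 'cx': 252.06853498808837, 'cy': 186.4244883667377, 'T': array([[ 2.05184774e-02, -9.74231229e-01,  2.24616349e-01,
         2.54656102e+02],
       [-9.99774604e-01, -1.87683293e-02,  9.92430047e-03,
         4.41889760e+01],
       [-5.45288985e-03, -2.24769353e-01, -9.74396738e-01,
         1.16882965e+03],
       [ 0.00000000e+00,  0.00000000e+00,  0.00000000e+00,
         1.00000000e+00]])}
side {'fovy': 49.14907997187416, 'cx': 255.28334162032664, 'cy': 186.96664202112106, 'T': array([[ 7.86687768e-01, -4.10074004e-01,  4.61477700e-01,
         1.12584378e+01],
       [-6.17267129e-01, -5.10157164e-01,  5.98933184e-01,
        -5.72098850e+02],
       [-1.01807741e-02, -7.56028425e-01, -6.54459604e-01,
         7.93596957e+02],
       [ 0.00000000e+00,  0.00000000e+00,  0.00000000e+00,
         1.00000000e+00]])}
{'time': 0.1, 'joints': array([ 1.10983086e+00,  2.17665000e-01,  1.61482375e+00, -1.11223327e-05,
        1.31128948e+00, -1.12158139e-01]), 'dq': array([-0.00275033, -0.00123597, -0.00122047,  0.00072869,  0.00075239,
       -0.00060039]), 'joint_efforts': array([-7.93570434e-04, -3.98073721e+01, -3.04971957e+01, -9.02346460e-05,
        4.14621274e-03, -1.92341980e-05]), 'ee_pos': array([213.23170619, 586.70056734, 230.08120082]), 'ee_rot': array([ 1.73519365e-01,  9.84829851e-01, -1.04974679e-03, -3.03729408e-04]), 'ft_force': array([ 0.56778225, -0.03358732, -0.37440291]), 'torque': array([-0.07392491,  0.04020842,  0.00474122]), 'gripper_force': 0.0, 'grip_width': 85.52532366604194}
```

View pics/top0.png

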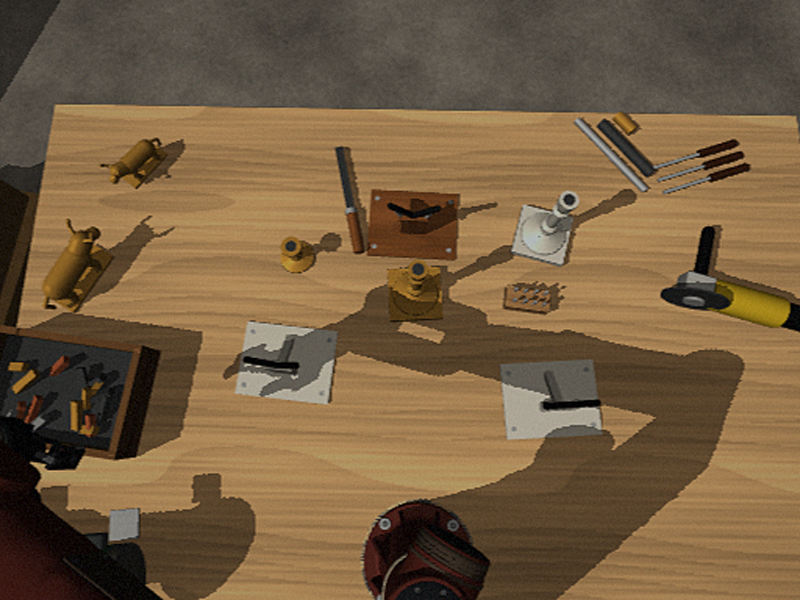

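View pics/side0.png

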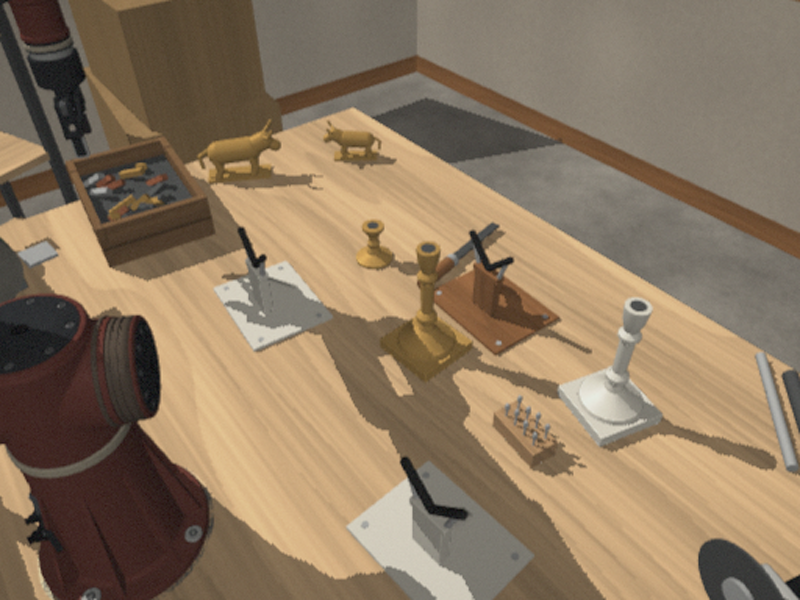

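The top view shows the brass candlestick foot at about (390-442, 265-320). The cradle's near edge lies just above it at row ~258, with the file on its left and the burr block at (527,296). I'll zoom in for the corners.

```bash
cat > h.py <<'E'
from workcell import *
import numpy as np, cv2
def crop(n,f,u0,v0,w,h,k):
    im=capture(n)[v0:v0+h,u0:u0+w,::-1]
    im=cv2.resize(im,None,fx=k,fy=k,interpolation=cv2.INTER_CUBIC)
    cv2.imwrite("pics/"+f,cv2.convertScaleAbs(im,alpha=1.6,beta=10))
def w(n,u,v,z):
    m=camera_model(n);f=192/np.tan(np.radians(m["fovy"]/2))
    d=m["T"][:3,:3]@[(u-m["cx"])/f,(v-m["cy"])/f,1];o=m["T"][:3,3]
    return (o+d*(z-o[2])/d[2])[:2]
def px(n,p):
    m=camera_model(n);f=192/np.tan(np.radians(m["fovy"]/2))
    q=m["T"][:3,:3].T@(np.array(p)-m["T"][:3,3]);return q[:2]/q[2]*f+[m["cx"],m["cy"]]
E
python3 -c "
from h import *
crop('top','t1.png',215,112,100,100,6)
crop('side','s1.png',230,140,140,110,5.5)"
```

```text
(no output)
```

View pics/t1.png

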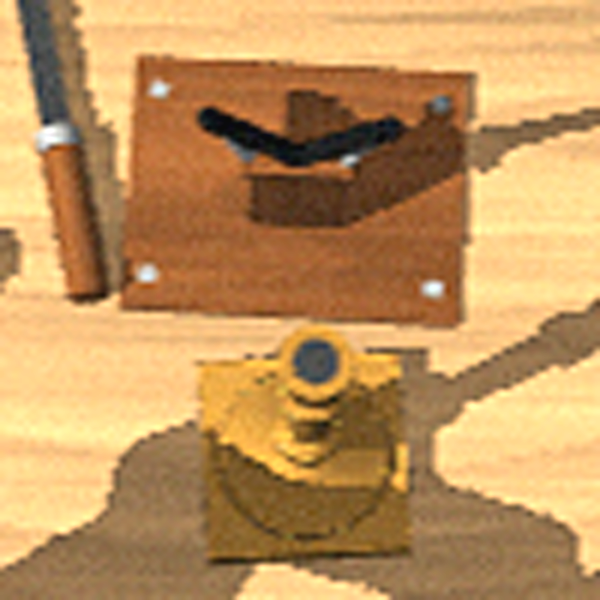

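View pics/s1.png

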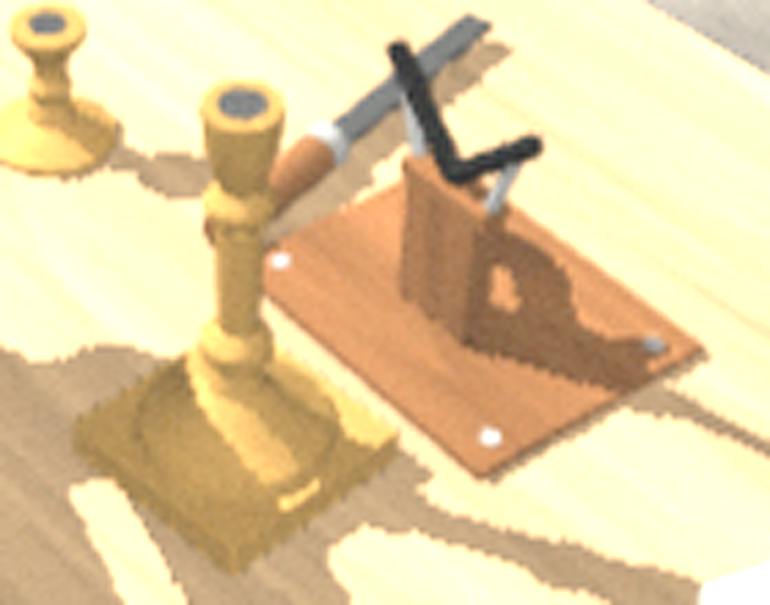

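```bash
python3 -c "
from h import *
T=lambda u,v,z:w('top',(u+.5)/6-.5+215,(v+.5)/6-.5+112,z)
S=lambda u,v,z:w('side',(u+.5)/5.5-.5+230,(v+.5)/5.5-.5+140,z)
p=lambda *a:print(a[0],*[np.round(x,1) for x in a[1:]])
p('cradle NL NR FL FR',T(122,307,6),T(460,326,6),T(138,55,6),T(474,73,6))
p('forkends',T(207,117,143),T(395,126,143),'mid',T(298,158,97))
p('side cradle NR,FR',S(482,472,6),S(707,350,6))
p('foot FL FR z20',T(198,363,20),T(408,352,20)); p('foot NL NR z0',T(210,561,0),T(411,555,0))
p('side foot L,R z20, near z0',S(75,428,20),S(397,437,20),S(235,573,0))
p('cup',T(317,361,210),S(242,103,210))
p('file handle end',T(88,297,10),'burr',w('top',337,190,70))
"
```

```text
cradle NL NR FL FR [602.9 115.1] [595.4 -73.2] [753.5 110.6] [746.  -81.8]Traceback (most recent call last):
  File "<string>", line 7, in <module>
    p('forkends',T(207,117,143),T(395,126,143),'mid',T(298,158,97))
    ~^^^^^^^^^^^^^^^^^^^^^^^^^^^^^^^^^^^^^^^^^^^^^^^^^^^^^^^^^^^^^^
  File "<string>", line 5, in <lambda>
    p=lambda *a:print(a[0],*[np.round(x,1) for x in a[1:]])
                             ~~~~~~~~^^^^^
    return _wrapfunc(a, 'round', decimals=decimals, out=out)
    return _wrapit(obj, method, *args, **kwds)
    result = getattr(arr, method)(*args, **kwds)
numpy._core._exceptions._UFuncNoLoopError: ufunc 'multiply' did not contain a loop with signature matching types (dtype('<U3'), dtype('float64')) -> None
```

```bash
python3 -c "
from h import *
T=lambda u,v,z:w('top',(u+.5)/6-.5+215,(v+.5)/6-.5+112,z)
S=lambda u,v,z:w('side',(u+.5)/5.5-.5+230,(v+.5)/5.5-.5+140,z)
p=lambda a,*b:print(a,*[np.round(x,1) for x in b])
p('forkends mid',T(207,117,143),T(395,126,143),T(298,158,97))
p('side cradle NR,FR',S(482,472,6),S(707,350,6))
p('foot FL FR z20',T(198,363,20),T(408,352,20)); p('foot NL NR z0',T(210,561,0),T(411,555,0))
p('side foot L,R z20, near z0',S(75,428,20),S(397,437,20),S(235,573,0))
p('cup',T(317,361,210),S(242,103,210))
p('file handle end, burr',T(88,297,10),w('top',337,190,70))
"
```

```text
forkends mid [662.   67.1] [659.  -27.2] [658.4  20.1]
side cradle NR,FR [597.7 -71.3] [743.9 -80.9]
foot FL FR z20 [567.5  71.6] [576.  -43.3]
foot NL NR z0 [461.3  62.9] [466.7 -46.6]
side foot L,R z20, near z0 [457.7  60.4] [572.2 -39. ] [470.2 -42.9]
cup [517.8  12.7] [517.9  14.9]
file handle end, burr [607.1 133.9] [ 501.6 -208.3]
```

The gap is about 26 mm, the foot is about 8 mm out of line to the right, and the skew is about 0.09 rad. My plan:
1. Square and centre the foot by pushing its right side with the two spread fingers.
2. Push it from behind to the board in the same way.

First I'll move to the right-hand side of the foot.

step_arm(moves=[0,0,0,0,0,0.158,0,0,0,0,0,0.158,0,0,0,0,0,0.158,0,0,0,0,0,0.158,0,0,0,0,0,0.158,0,0,0,0,0,0.158,0,0,0,0,0,0.158,0,0,0,0,0,0.158], jaw=0.5)

```text
time: 1.2
ee_pos: [213.5, 587.2, 230.9]
ee_rot: [0.724, 0.69, -0.0, 0.0]
ft_force: [-0.4, -0.8, 0.2]
grip_width: 64.1
gripper_force: 0.0
```

step_arm(moves=[-5.2,1.7,0,0,0,0,-5.2,1.7,0,0,0,0,-5.2,1.7,0,0,0,0,-5.2,1.7,0,0,0,0,-5.2,1.7,0,0,0,0,-5.2,1.7,0,0,0,0,-5.2,1.7,0,0,0,0,-5.2,1.7,0,0,0,0])

```text
time: 2.2
ee_pos: [332.1, 164.4, 231.4]
ee_rot: [0.722, 0.692, 0.0, 0.0]
ft_force: [1.2, 0.6, -0.0]
grip_width: 64.1
gripper_force: 0.0
```

step_arm(moves=[-5.2,1.7,0,0,0,0,-5.2,1.7,0,0,0,0,-5.2,1.7,0,0,0,0,-5.2,1.7,0,0,0,0,-4.7,1.3,0,0,0,0,0,0,0,0,0,0,0,0,0,0,0,0])

```text
time: 3.08
ee_pos: [401.8, -91.7, 230.9]
ee_rot: [0.722, 0.692, 0.0, -0.001]
ft_force: [-0.5, 0.4, -0.7]
grip_width: 63.9
gripper_force: 0.0
```

```bash
cat >> h.py <<'E'
from scipy.spatial.transform import Rotation as R
def st(O=(599.3,21.,0.),a=-.04):
    s=read_state();r=R.from_euler('z',a).inv()
    print('t',round(s['time'],2),'pos',s['ee_pos'].round(1),'cradle',r.apply(s['ee_pos']-O).round(1),'grip',round(s['grip_width'],1),'F',s['ft_force'].round(1))
    print((r*R.from_quat(s['ee_rot'])).as_matrix().T.round(3).tolist(),'q',s['joints'].round(2))
E
python3 -c "from h import *;st()"
```

```text
t 3.08 pos [401.8 -91.7 230.9] cradle [-192.9 -120.5  230.9] grip 63.9 F [-0.5  0.4 -0.7]
[[0.003, 1.0, 0.001], [1.0, -0.003, -0.001], [-0.001, 0.001, -1.0]] q [-0.4  -0.26  2.09  0.    1.32 -0.35]
```

step_arm(moves=[0.5,3.7,0,0,0,0,0.5,3.7,0,0,0,0,0.5,3.7,0,0,0,0,0,0,5,0,0,0,0,0,5,0,0,0,0,0,5,0,0,0,0,0,5,0,0,0,0,0,2.9,0,0,0])

```text
time: 4.08
ee_pos: [511.3, -79.0, -0.4]
ee_rot: [0.721, 0.693, -0.001, -0.002]
ft_force: [0.0, -0.7, -0.0]
grip_width: 64.3
gripper_force: 0.0
```

step_arm(moves=[0,0,0,0,0.08,0,0,0,0,0,0.08,0,0,0,0,0,0,0,0,0,0,0,0,0])

```text
time: 4.58
ee_pos: [513.6, -80.7, 2.5]
ee_rot: [0.719, 0.69, 0.057, -0.055]
ft_force: [0.1, 0.6, 0.0]
grip_width: 63.9
gripper_force: 0.0
```

```bash
python3 -c "
from h import *;st()
a=lambda n,*c:cv2.convertScaleAbs(cv2.resize(capture(n)[c[1]:c[1]+110,c[0]:c[0]+110,::-1],None,fx=3.6,fy=3.6,interpolation=cv2.INTER_CUBIC),alpha=1.6,beta=10)
cv2.imwrite('pics/c2.png',np.hstack([a('top',215,112),a('side',240,150)]))"
```

```text
t 4.58 pos [513.6 -80.7   2.5] cradle [ -81.5 -105.1    2.5] grip 63.9 F [0.1 0.6 0. ]
[[0.001, 0.987, 0.159], [1.0, -0.001, -0.0], [-0.0, 0.159, -0.987]] q [-0.38  0.34  1.97  0.19  0.9  -0.46]
```

View pics/c2.png

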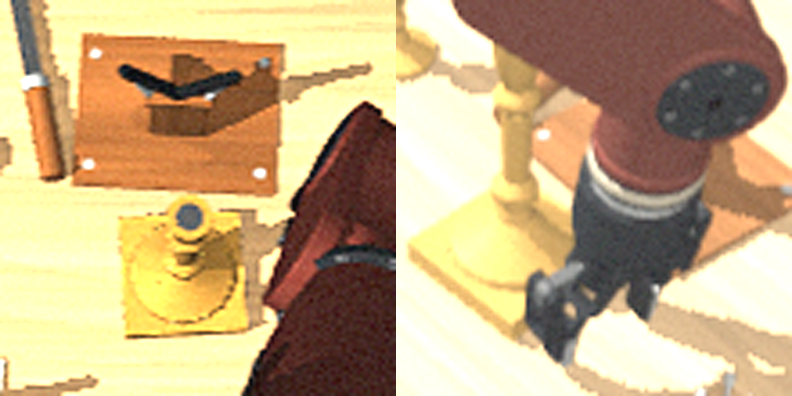

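step_arm(moves=[0.494,0,0.08,0,0,0,0.494,0,0.08,0,0,0,0.494,0,0.08,0,0,0,0.494,0,0.08,0,0,0,0.247,0,0.04,0,0,0,0.247,0,0.04,0,0,0,0.247,0,0.04,0,0,0])

```text
time: 5.55
ee_pos: [515.0, -54.8, 2.3]
ee_rot: [0.719, 0.69, 0.057, -0.055]
ft_force: [-0.5, -5.4, -0.2]
grip_width: 64.1
gripper_force: 2.5
```

step_arm(moves=[0.247,0,0.04,0,0,0,0.247,0,0.04,0,0,0,0.247,0,0.04,0,0,0])

```text
time: 5.92
ee_pos: [514.7, -48.3, 2.2]
ee_rot: [0.719, 0.691, 0.056, -0.055]
ft_force: [-2.3, -5.5, 1.2]
grip_width: 64.1
gripper_force: 2.8
```

step_arm(moves=[0.247,0,0.04,0,0,0,0.247,0,0.04,0,0,0,0,0,0,0,0,0])

```text
time: 6.3
ee_pos: [514.8, -43.0, 2.2]
ee_rot: [0.719, 0.691, 0.056, -0.055]
ft_force: [-2.0, -4.3, 1.2]
grip_width: 64.3
gripper_force: 2.3
```

```bash
python3 -c "
from h import *;st()
a=lambda n,*c:cv2.convertScaleAbs(cv2.resize(capture(n)[c[1]:c[1]+90,c[0]:c[0]+90,::-1],None,fx=6,fy=6,interpolation=cv2.INTER_CUBIC),alpha=1.6,beta=10)
cv2.imwrite('pics/c3.png',a('top',215,127))"
```

```text
t 6.3 pos [514.8 -43.    2.2] cradle [-81.9 -67.3   2.2] grip 64.3 F [-2.  -4.3  1.2]
[[0.0, 0.988, 0.157], [1.0, -0.0, -0.001], [-0.001, 0.157, -0.988]] q [-0.31  0.33  1.98  0.2   0.88 -0.4 ]
```

View pics/c3.png

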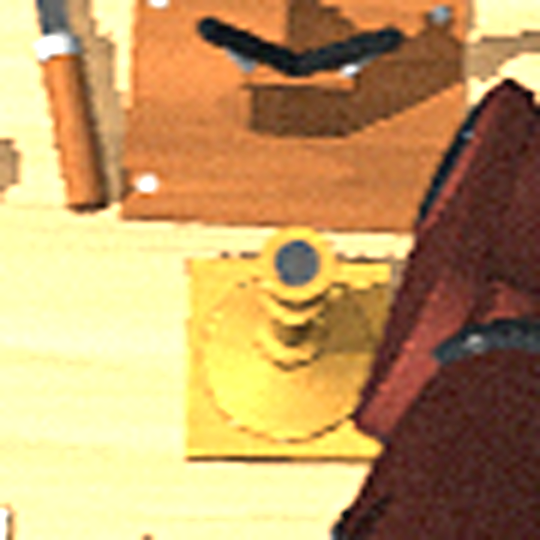

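```bash
cat >> h.py <<'E'
def C(p,O=(599.3,21.),a=-.04):
    d=np.array(p)-O;c,s=np.cos(a),np.sin(a);return np.array([c*d[0]+s*d[1],-s*d[0]+c*d[1]]).round(1)
E
python3 -c "
from h import *
T=lambda u,v,z:C(w('top',(u+.5)/6-.5+215,(v+.5)/6-.5+127,z))
print(T(187,259,20),T(393,264,20),T(188,460,0),T(370,460,0),T(297,262,210))
g=cv2.cvtColor(cv2.imread('pics/c3.png'),cv2.COLOR_BGR2HSV)
print(T(122,217,6),T(420,234,6))"
```

```text
[-26.2  55.8] [-22.4 -57. ] [-134.2   48.8] [-128.3  -50.4] [-77.4  -2.2]
[-0.2 94.2] [ -0.2 -72.1]
```

step_arm(moves=[0.247,0,0.04,0,0,0,0,0,0,0,0,0,-0.99,0,-0.16,0,0,0,-1.98,0,-0.32,0,0,0,-0.99,0,-0.16,0,0,0,0,0,0,0,-0.16,0,0,0,-5.3,0,0,0,0,0,-5.3,0,0,0])

```text
time: 7.35
ee_pos: [512.9, -79.2, 108.6]
ee_rot: [0.722, 0.692, -0.001, -0.001]
ft_force: [-0.1, -0.1, -0.1]
grip_width: 64.7
gripper_force: 0.0
```

step_arm(moves=[0,0,-5.3,0,0,0,0,-5.6,0,0,0,0,0,-5.6,0,0,0,0,5.3,0,0,0,0,0,5.3,0,0,0,0,0,0,0,0,0,0,0.175,0,0,0,0,0,0.175,0,0,0,0,0,0.175])

```text
time: 8.35
ee_pos: [406.4, 31.1, 161.4]
ee_rot: [0.878, 0.479, 0.0, -0.0]
ft_force: [-0.3, -0.3, 0.3]
grip_width: 63.9
gripper_force: 0.0
```

step_arm(moves=[0,0,0,0,0,0.175,0,0,0,0,0,0.175,0,0,0,0,0,0.175,0,0,0,0,0,0.175,0,0,0,0,0,0.175,0,0,0,0,0,0.17,0,0,0,0,0,0])

```text
time: 9.22
ee_pos: [406.4, 30.8, 161.3]
ee_rot: [1.0, -0.02, -0.0, -0.0]
ft_force: [0.1, 0.7, -0.7]
grip_width: 64.0
gripper_force: 0.0
```

```bash
python3 -c "
from h import *;st()
im=capture('top');np.save('t4.npy',im)
cv2.imwrite('pics/c4.png',cv2.convertScaleAbs(cv2.resize(im[127:217,215:305,::-1],None,fx=6,fy=6,interpolation=cv2.INTER_CUBIC),alpha=1.6,beta=10))"
```

```text
t 9.22 pos [406.4  30.8 161.3] cradle [-193.1    2.1  161.3] grip 64.0 F [ 0.1  0.7 -0.7]
[[1.0, -0.0, -0.0], [-0.0, -1.0, -0.0], [-0.0, 0.0, -1.0]] q [-0.1  -0.19  2.17  0.    1.17  1.51]
```

View pics/c4.png

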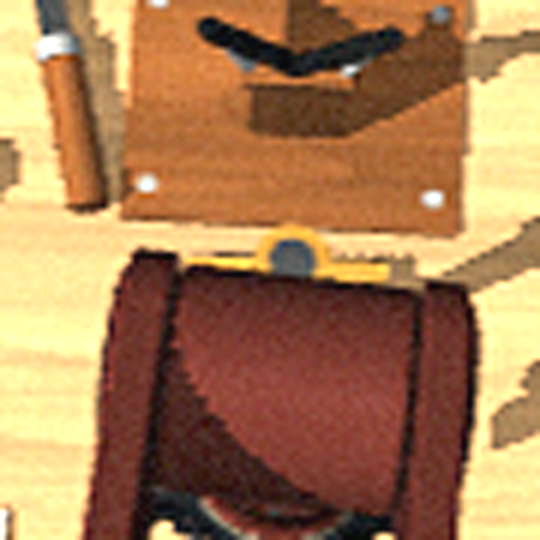

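The far edge of the foot (185,260)-(390,272) is now parallel to the board, and the cup at (293,257) is in line with the fork. I'll descend behind the foot and push.

step_arm(moves=[0,0.2,5.3,0,0,0,0,0,5.3,0,0,0,0,0,5.3,0,0,0,0,0,0,0,0.1,0,0,0,0,0,0.1,0,0.98,0,0.2,0,0,0,0.98,0,0.2,0,0,0,0.98,0,0.2,0,0,0])

```text
time: 10.28
ee_pos: [439.5, 27.6, 3.6]
ee_rot: [0.995, -0.02, 0.101, 0.002]
ft_force: [0.3, 0.3, 0.4]
grip_width: 64.0
gripper_force: 0.0
```

step_arm(moves=[0.98,0,0.2,0,0,0,0.49,0,0.1,0,0,0,0.49,0,0.1,0,0,0,0.245,0,0.05,0,0,0,0.245,0,0.05,0,0,0])

```text
time: 10.9
ee_pos: [457.6, 27.5, 0.8]
ee_rot: [0.995, -0.02, 0.096, 0.002]
ft_force: [-8.5, 1.4, 5.8]
grip_width: 63.9
gripper_force: 4.2
```

```bash
python3 -c "from h import *;st()"
```

```text
t 10.9 pos [457.6  27.5   0.8] cradle [-141.8    0.8    0.8] grip 63.9 F [-8.5  1.4  5.8]
[[0.982, 0.0, 0.191], [0.0, -1.0, -0.0], [0.191, 0.0, -0.982]] q [-0.1   0.12  2.26  0.02  0.57  1.49]
```

step_arm(moves=[0.245,0,0,0,0,0,0.245,0,0,0,0,0,0.245,0,0.02,0,0,0,0.245,0,0.05,0,0,0])

```text
time: 11.4
ee_pos: [469.0, 26.7, 2.3]
ee_rot: [0.995, -0.021, 0.098, 0.002]
ft_force: [-4.4, -0.1, -3.6]
grip_width: 63.7
gripper_force: 1.9
```

step_arm(moves=[0.245,0,0.05,0,0,0,0.245,0,0.05,0,0,0])

```text
time: 11.65
ee_pos: [475.9, 26.3, 3.3]
ee_rot: [0.995, -0.021, 0.1, 0.002]
ft_force: [-3.2, 0.6, -3.1]
grip_width: 64.0
gripper_force: 1.9
```

```bash
python3 -c "
from h import *;st()
a=lambda n,*c:cv2.convertScaleAbs(cv2.resize(capture(n)[c[1]:c[1]+90,c[0]:c[0]+90,::-1],None,fx=4.4,fy=4.4,interpolation=cv2.INTER_CUBIC),alpha=1.6,beta=10)
cv2.imwrite('pics/c5.png',np.hstack([a('top',215,127),a('side',235,155)]))"
```

```text
t 11.65 pos [475.9  26.3   3.3] cradle [-123.5    0.4    3.3] grip 64.0 F [-3.2  0.6 -3.1]
[[0.98, -0.001, 0.198], [-0.001, -1.0, -0.0], [0.198, -0.0, -0.98]] q [-0.1   0.14  2.22  0.02  0.57  1.5 ]
```

View pics/c5.png

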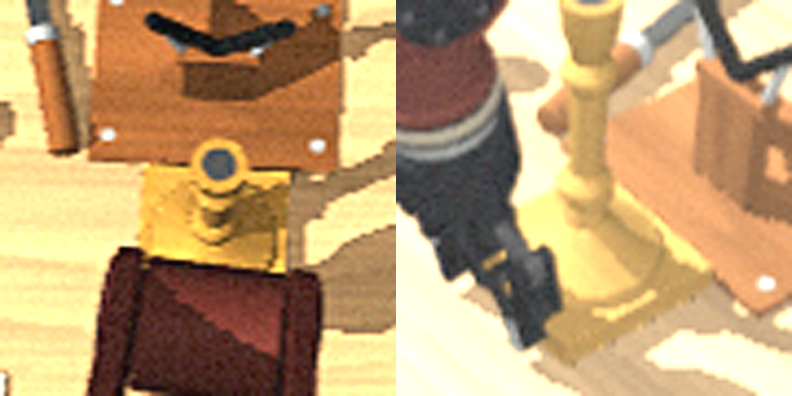

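The foot is almost at the board and square to it, with the cup (219,163) in line with the fork's V (218,48). I'll ease it into contact.

step_arm(moves=[0.15,0,0.03,0,0,0,0.15,0,0.03,0,0,0])

```text
time: 12.0
ee_pos: [478.5, 26.3, 3.5]
ee_rot: [0.995, -0.02, 0.099, 0.002]
ft_force: [-6.5, -0.0, 1.3]
grip_width: 64.0
gripper_force: 3.2
```

step_arm(moves=[0.1,0,0.02,0,0,0,0.1,0,0.02,0,0,0])

```text
time: 12.25
ee_pos: [480.6, 26.1, 3.5]
ee_rot: [0.995, -0.021, 0.099, 0.002]
ft_force: [-7.5, -0.1, 1.7]
grip_width: 64.1
gripper_force: 3.8
```

```bash
python3 -c "
from h import *;st()
im=capture('top')
r=R.from_euler('z',-.04)
P=lambda *p:px('top',r.apply(p)+[599.3,21,0])
for p in[(-55,0,210),(0,55,20),(0,-55,20),(0,95,6),(0,-95,6)]:print(p,((P(*p)-[215,127]+.5)*4.4-.5).round(1))"
```

```text
t 12.25 pos [480.6  26.1   3.5] cradle [-118.8    0.4    3.5] grip 64.1 F [-7.5 -0.1  1.7]
[[0.98, -0.001, 0.197], [-0.001, -1.0, -0.0], [0.197, -0.0, -0.98]] q [-0.1   0.15  2.21  0.02  0.58  1.5 ]
(-55, 0, 210) [216.1 157.4]
(0, 55, 20) [140.3 156.3]
(0, -55, 20) [286.7 164.6]
(0, 95, 6) [ 88.2 158.7]
(0, -95, 6) [338.1 172.9]
```

step_arm(moves=[0.1,0,0.02,0,0,0,0.1,0,0.02,0,0,0])

```text
time: 12.55
ee_pos: [480.7, 26.2, 3.3]
ee_rot: [0.995, -0.02, 0.097, 0.002]
ft_force: [-14.5, -0.8, 11.2]
grip_width: 63.9
gripper_force: 7.3
```

step_arm(moves=[0.1,0,0.02,0,0,0,0,0,0,0,0,0])

```text
time: 12.8
ee_pos: [480.8, 26.3, 2.9]
ee_rot: [0.995, -0.02, 0.096, 0.002]
ft_force: [-14.7, -1.0, 11.4]
grip_width: 64.0
gripper_force: 7.2
```

The force rose and the motion stopped, so the foot is seated against the board. I'll back off, raise the arm to cup height with the fingers shut, and check.

step_arm(moves=[-0.98,0,-0.2,0,0,0,-2.45,0,-0.5,0,0,0,-2.45,0,-0.5,0,0,0,0,0,0,0,-0.1,0,0,0,0,0,-0.1,0,0,0,-4.7,0,0,0,0,0,-4.7,0,0,0,0,0,-4.7,0,0,0], jaw=-1)

```text
time: 13.8
ee_pos: [427.2, 28.2, 147.7]
ee_rot: [1.0, -0.021, 0.004, 0.0]
ft_force: [0.3, 0.2, 0.6]
grip_width: -0.1
gripper_force: 0.0
```

step_arm(moves=[0,0,-4.7,0,0,0,0,0,0,0,0,0,0,0,0,0,0,0])

```text
time: 14.18
ee_pos: [425.5, 28.3, 192.5]
ee_rot: [1.0, -0.021, 0.002, 0.0]
ft_force: [0.2, -0.1, 0.1]
grip_width: 0.0
gripper_force: 0.0
```

```bash
python3 -c "
from h import *;st()
a=lambda n,*c:cv2.convertScaleAbs(cv2.resize(capture(n)[c[1]:c[1]+90,c[0]:c[0]+90,::-1],None,fx=4.4,fy=4.4,interpolation=cv2.INTER_CUBIC),alpha=1.6,beta=10)
cv2.imwrite('pics/c6.png',np.hstack([a('top',215,127),a('side',245,150)]))"
```

```text
t 14.18 pos [425.5  28.3 192.5] cradle [-173.9    0.4  192.5] grip 0.0 F [ 0.2 -0.1  0.1]
[[1.0, -0.001, 0.004], [-0.001, -1.0, 0.0], [0.004, -0.0, -1.0]] q [-0.1  -0.19  2.1   0.    1.23  1.51]
```

View pics/c6.png

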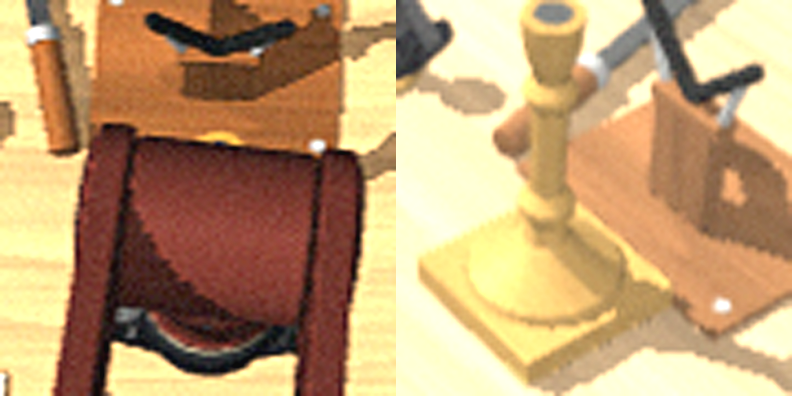

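```bash
python3 -c "
from h import *
S=lambda u,v,z:C(w('side',(u-396+.5)/4.4-.5+245,(v+.5)/4.4-.5+150,z))
T=lambda u,v,z:C(w('top',(u+.5)/4.4-.5+215,(v+.5)/4.4-.5+127,z))
print('cup',S(555,15,210),'fork',S(698,97,97),'forkends',S(646,-2,143),S(756,72,143))
print('foot L R z20',S(420,262,20),S(672,288,20),'near z0',S(527,383,0),'board NR',S(712,326,6))
print('top fork ends',T(152,19,143),T(291,28,143),'mid',T(218,50,97))"
```

```text
cup [-55.1  -3.1] fork [60.7 -0.5] forkends [57.8 48.2] [ 61.1 -43.8]
foot L R z20 [-110.9   48.3] [ -3.5 -58.5] near z0 [-107.6  -53.2] board NR [  4.6 -86.5]
top fork ends [61.4 48.4] [ 60.4 -46.9] mid [58.9  1.8]
```

The foot is square against the board, and it is about 3 mm off the fork's centre line, which is within measuring error. Next I'll tip it at the cup.

step_arm(moves=[4,0.2,0,0,0,0,2.5,0.1,0,0,0,0,1,0,0,0,0,0,0.4,0,0,0,0,0,0.3,0,0,0,0,0,0.3,0,0,0,0,0,0.3,0,0,0,0,0,0.3,0,0,0,0,0])

```text
time: 15.28
ee_pos: [515.1, 21.8, 191.7]
ee_rot: [1.0, -0.021, 0.0, 0.0]
ft_force: [-0.5, -0.6, 0.2]
grip_width: 0.0
gripper_force: 0.0
```

step_arm(moves=[0.4,0,0,0,0,0,0.4,0,0,0,0,0,0.4,0,0,0,0,0,0.4,0,0,0,0,0,0.4,0,0,0,0,0,0.4,0,0,0,0,0])

```text
time: 16.02
ee_pos: [539.2, 20.8, 191.5]
ee_rot: [1.0, -0.021, -0.0, -0.0]
ft_force: [-3.3, 0.4, 2.2]
grip_width: 0.1
gripper_force: 1.4
```

```bash
python3 -c "
from h import *;st()
a=lambda n,*c:cv2.convertScaleAbs(cv2.resize(capture(n)[c[1]:c[1]+100,c[0]:c[0]+100,::-1],None,fx=4,fy=4,interpolation=cv2.INTER_CUBIC),alpha=1.6,beta=10)
cv2.imwrite('pics/c7.png',a('side',245,130))"
```

```text
t 16.02 pos [539.2  20.8 191.5] cradle [-60.   -2.6 191.5] grip 0.1 F [-3.3  0.4  2.2]
[[1.0, -0.001, -0.0], [-0.001, -1.0, -0.0], [-0.0, 0.0, -1.0]] q [-0.09  0.07  1.85  0.    1.22  1.52]
```

View pics/c7.png

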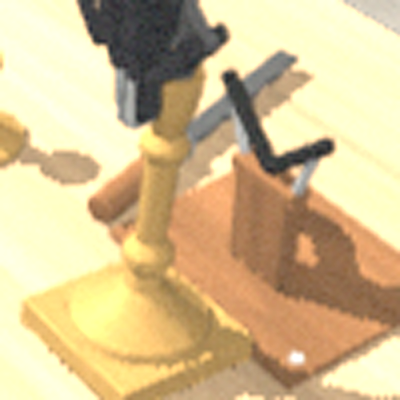

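It is tipping with the foot against the board, and the far side of the foot is lifting. I'll continue gently.

step_arm(moves=[0.4,0,0,0,0,0,0.4,0,0,0,0,0,0.4,0,0,0,0,0,0.4,0,0,0,0,0,0.4,0,0,0,0,0,0.4,0,0,0,0,0,0.4,0,0,0,0,0,0.4,0,0,0,0,0])

```text
time: 17.08
ee_pos: [571.4, 19.4, 191.6]
ee_rot: [1.0, -0.021, 0.0, 0.0]
ft_force: [-2.1, 1.0, 2.5]
grip_width: 0.0
gripper_force: 0.9
```

step_arm(moves=[0.4,0,0,0,0,0,0.4,0,0,0,0,0,0.4,0,0,0,0,0,0.4,0,0,0,0,0,0.4,0,0,0,0,0,0.4,0,0,0,0,0,0.4,0,0,0,0,0,0.4,0,0,0,0,0])

```text
time: 18.08
ee_pos: [603.0, 18.1, 191.1]
ee_rot: [1.0, -0.021, -0.0, -0.0]
ft_force: [-1.2, 1.1, -0.8]
grip_width: 0.2
gripper_force: 0.5
```

```bash
python3 -c "
from h import *;st()
a=lambda n,*c:cv2.convertScaleAbs(cv2.resize(capture(n)[c[1]:c[1]+100,c[0]:c[0]+100,::-1],None,fx=4,fy=4,interpolation=cv2.INTER_CUBIC),alpha=1.6,beta=10)
cv2.imwrite('pics/c8.png',a('side',245,130))"
```

```text
t 18.07 pos [603.   18.1 191.1] cradle [  3.8  -2.7 191.1] grip 0.2 F [-1.2  1.1 -0.8]
[[1.0, -0.001, -0.001], [-0.001, -1.0, -0.0], [-0.001, 0.0, -1.0]] q [-0.09  0.21  1.7   0.    1.23  1.53]
```

step_arm(moves=[0.35,0,0,0,0,0,0.35,0,0,0,0,0,0.35,0,0,0,0,0,0.35,0,0,0,0,0,0.35,0,0,0,0,0,0.35,0,0,0,0,0,0.35,0,0,0,0,0,0.35,0,0,0,0,0])

```text
time: 19.12
ee_pos: [631.3, 16.9, 191.7]
ee_rot: [1.0, -0.021, 0.0, 0.0]
ft_force: [-0.1, 0.3, 0.1]
grip_width: 0.4
gripper_force: 0.2
```

step_arm(moves=[0.3,0,0,0,0,0,0.3,0,0,0,0,0,0.3,0,0,0,0,0,0.3,0,0,0,0,0,0.3,0,0,0,0,0])

```text
time: 19.75
ee_pos: [646.2, 16.3, 191.6]
ee_rot: [1.0, -0.021, 0.0, 0.0]
ft_force: [-0.0, -0.4, -0.4]
grip_width: -0.5
gripper_force: 0.0
```

step_arm(moves=[0.2,0,0,0,0,0,0.2,0,0,0,0,0,0.2,0,0,0,0,0])

```text
time: 20.12
ee_pos: [652.0, 16.1, 191.6]
ee_rot: [1.0, -0.021, -0.0, -0.0]
ft_force: [0.6, -0.2, -0.4]
grip_width: 0.4
gripper_force: 0.0
```

```bash
python3 -c "
from h import *;st()"
```

```text
t 20.12 pos [652.   16.1 191.6] cradle [ 52.9  -2.8 191.6] grip 0.4 F [ 0.6 -0.2 -0.4]
[[1.0, -0.001, -0.0], [-0.001, -1.0, -0.0], [-0.0, 0.0, -1.0]] q [-0.08  0.31  1.58  0.    1.26  1.53]
```

Contact was lost at about 37°, so it should have gone over into the fork. I'll retreat and check from the pixels.

step_arm(moves=[0,0,-3,0,0,0,0,0,-4,0,0,0,-5,0,0,0,0,0,-5,0,0,0,0,0,-5,0,0,0,0,0,-5,-2,0,0,0,0,-2,-5,0,0,0,0,-2,-5,0,0,0,0])

```text
time: 21.12
ee_pos: [416.3, 146.7, 262.1]
ee_rot: [1.0, -0.021, 0.001, -0.0]
ft_force: [0.9, 1.0, -0.5]
grip_width: 0.1
gripper_force: 0.0
```

step_arm(moves=[0,-5.5,0,0,0,0,0,-5.5,0,0,0,0,0,-5.5,0,0,0,0,0,-5.5,0,0,0,0,0,-5.5,0,0,0,0,0,0,0,0,0,0,0,0,0,0,0,0])

```text
time: 22.0
ee_pos: [428.2, 420.2, 261.2]
ee_rot: [1.0, -0.02, -0.0, 0.001]
ft_force: [0.6, -1.2, -0.8]
grip_width: 0.0
gripper_force: 0.0
```

```bash
cat > chk.py <<'E'
from h import *
st()
r=R.from_euler('z',-.04)
# outline model of the candlestick: radius over height; plus square foot
prof=[(20,48),(30,44),(40,34),(50,22),(60,13),(70,17),(78,17),(86,11),(148,10),(154,16),(160,16),(165,11),(206,18),(210,18)]
def model(th,dy):
    P=[]
    for z,q in prof:
        for a in np.linspace(0,2*np.pi,24,endpoint=False):P.append((q*np.cos(a)-55,q*np.sin(a),z))
    st_=np.array(P).reshape(-1,24,3)
    ft=np.array([(x,y,z) for x in(-110,0) for y in(-55,55) for z in(0,20)],float)
    f=lambda p:r.apply(R.from_euler('y',th).apply(p.reshape(-1,3))+[0,dy,0])+[599.3,21,0]
    return f(ft),[f(np.vstack([st_[i],st_[i+1]])) for i in range(len(st_)-1)]
def mask(n,th,dy):
    m=np.zeros((384,512),np.uint8);ft,seg=model(th,dy)
    for s in[ft]+seg:
        h=cv2.convexHull(np.array([px(n,p) for p in s]).round().astype(np.int32));cv2.fillConvexPoly(m,h,255)
    return m>0
obs={}
for n in('top','side'):
    im=capture(n);cv2.imwrite(f'pics/f_{n}.png',im[:,:,::-1])
    h=cv2.cvtColor(im,cv2.COLOR_RGB2HSV).astype(int)
    g=(h[...,0]>=17)&(h[...,0]<=27)&(h[...,1]>150)
    roi=cv2.dilate((mask(n,0,0)|mask(n,.7,0)|mask(n,1,0)).astype(np.uint8),np.ones((9,9)))>0
    obs[n]=(g&roi);print(n,'gold px',obs[n].sum())
for n in obs:
    b=[]
    for th in np.radians(np.r_[0,30:64:2]):
        for dy in(-8,-4,-2,0,2,4,8):
            m=mask(n,th,dy);b.append(((m&obs[n]).sum()/(m|obs[n]).sum(),round(np.degrees(th)),dy))
    print(n,[(round(x,3),t,d) for x,t,d in sorted(b)[::-1][:5]])
E
python3 chk.py
```

```text
t 22.0 pos [428.2 420.2 261.2] cradle [-187.   392.   261.2] grip 0.0 F [ 0.6 -1.2 -0.8]
[[1.0, -0.001, -0.0], [-0.001, -1.0, 0.001], [-0.0, -0.001, -1.0]] q [ 0.66  0.14  1.64 -0.    1.36  2.27]
top gold px 1008
side gold px 3Traceback (most recent call last):
  File "chk.py", line 30, in <module>
    m=mask(n,th,dy);b.append(((m&obs[n]).sum()/(m|obs[n]).sum(),round(np.degrees(th)),dy))
  File "chk.py", line 17, in mask
    h=cv2.convexHull(np.array([px(n,p) for p in s]).round().astype(np.int32));cv2.fillConvexPoly(m,h,255)
                               ~~^^^^^
  File "h.py", line 12, in px
    m=camera_model(n);f=192/np.tan(np.radians(m["fovy"]/2))
ValueError: time passes only in moves, steps and waits
```

```bash
sed -i 's/^from workcell import \*/from workcell import *\nimport functools\ncamera_model=functools.lru_cache(camera_model)/' h.py
sed -i "s/^st()//; s/im=capture(n);.*/im=cv2.imread(f'pics\/f_{n}.png')[:,:,::-1].copy()/" chk.py
sed -i "s/^    g=(h.*/    m=mask(n,.87,0);print(n,'median hsv in 50deg model',np.median(h[m],0),'percentiles hue',np.percentile(h[m][:,0],[10,50,90]),'sat',np.percentile(h[m][:,1],[10,50,90]),'val',np.percentile(h[m][:,2],[10,50,90]))\n    g=(h[...,0]>=17)\&(h[...,0]<=27)\&(h[...,1]>150)/" chk.py
ls pics; python3 chk.py
```

```text
c2.png
c3.png
c4.png
c5.png
c6.png
c7.png
c8.png
f_side.png
f_top.png
s1.png
side0.png
t1.png
top0.png
top median hsv in 50deg model [ 18. 185.  75.] percentiles hue [15. 18. 19.] sat [162. 185. 202.] val [ 51.  75. 157.]
top gold px 1008
side median hsv in 50deg model [ 18. 137. 116.] percentiles hue [15. 18. 19.] sat [125. 137. 143.] val [ 89. 116. 212.]
side gold px 3
top [(np.float64(0.744), 46, -2), (np.float64(0.744), 48, -2), (np.float64(0.739), 48, 0), (np.float64(0.735), 46, 0), (np.float64(0.723), 44, 0)]
side [(np.float64(0.001), 58, -8), (np.float64(0.001), 60, -4), (np.float64(0.001), 60, -8), (np.float64(0.001), 62, -4), (np.float64(0.001), 62, -8)]
```

```bash
sed -i "s/^    g=(h.*/    g=(h[...,0]>=(17 if n=='top' else 16))\&(h[...,0]<=27)\&(h[...,1]>(150 if n=='top' else 118))\n    b0=cv2.dilate(m.astype(np.uint8),np.ones((25,25)))>0;print('ring sat',np.percentile(h[b0\&~m][:,1],[10,30,50,70,90]),'hue',np.percentile(h[b0\&~m][:,0],[10,50,90]))/" chk.py; python3 chk.py | grep -v median
```

```text
ring sat [121. 125. 129. 173. 191.] hue [12. 16. 17.]
top gold px 1008
ring sat [ 31.  94.  96.  98. 132.] hue [13. 16. 18.]
side gold px 1409
top [(np.float64(0.744), 46, -2), (np.float64(0.744), 48, -2), (np.float64(0.739), 48, 0), (np.float64(0.735), 46, 0), (np.float64(0.723), 44, 0)]
side [(np.float64(0.83), 48, -2), (np.float64(0.821), 48, 0), (np.float64(0.808), 46, -4), (np.float64(0.806), 48, 2), (np.float64(0.797), 48, -4)]
```

Both cameras fit best at a 48° lean with the foot edge at the board and about 1-2 mm off line. That matches the stem resting in the fork, and the arm is clear, so I'm handing it in.

```bash
python3 -c "
from workcell import job
print(job.finish_job())"
```

```text
the job is handed in; nothing more can be done
None
```

I handed the job in: the candlestick was pushed square to the cradle's board and tipped over the edge, and both cameras put it leaning about 48° and 1–2 mm off line, which matches the stem resting in the fork, though that comes from a pixel fit because I had used up my picture views.

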